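# Set up the proof press

### The arm

A 6-joint arm with a two-finger parallel gripper is mounted at the origin on the work surface. World frame = base frame: x ahead of the robot, y to its left, z up, the work surface at z = 0. Lengths are in m, angles in rad, forces in N, time in s.
With the tool pointing down it reaches from about 0.375 to 0.975 m from the base axis. Payload 3.8 kg.
Tool frame: the origin (TCP) lies at the very end of the fingers, on their centre line; the grasp point (between the pads) lies bot.hold_point_z behind it (bot.hold_point_z is the distance from the TCP to the grasp point, in m); z points along the fingers, y is the line along which they close (so a half turn about z gives the same grasp; the last joint's range is limited). The gripper opens to 85 mm and grips with 20 to 120 N. Pads are 22 mm wide; open, the fingers measure 114 mm over their backs; the gripper's body (76 mm by 85 mm) begins 54 mm behind the grasp point. The pads swing forward as they close: fully open they stand 13 mm farther back than shut.
Start: joints at [1.125, 0.264, 1.604, -0, 1.274, -0.037], TCP at [0.268, 0.619, 0.231] pointing down, gripper open.
Joint ranges: [-2.63, 2.63], [-0.94, 2.18], [0.31, 2.57], [-1.31, 4.45], [0, 2.66], [-2.55, 2.55]. Speed limits (rad/s): [2.57, 2.57, 3.14, 3.14, 3.14, 3.14].

### API

Orientations are given as a rotation vector (axis times angle).
In Python, from workcell import bot, viewer, ticket, read_state gives the robot as it stands (bot), with the cameras (viewer), the readings as plain functions and the job (ticket).
- The arm moves only by the shell command python3 jog.py 'ROWS' [OPENING] [FORCE]. ROWS is a JSON list of rows, 1 to 5 of them, each of 4 numbers: dx, dy, dz in m, then a turn about the tool's z in rad; each row shifts and turns the commanded pose from where the row before left it, along the tool's axes as they then stand; what a row does not reach is not made up. A row lasts 1/8 s, in which the tool goes at most 0.0625 m and 0.188 rad, less where a joint would pass 70% of its speed; a pose out of reach is approached as far as the arm can. OPENING is the opening from 0.0 (shut) to 1.0 (fully open), set as the command begins (- or left out keeps the last). The fingers move at their own pace and stop on an object; FORCE is the grip in N (left out, the last holds). Time passes only in rows, so rows that do not move let the fingers close. It prints the time, the measured TCP pose, the force, the opening and the grip force at its end.
- read_state(): the state, without advancing time (a new reading comes with each control period).
- viewer.read_camera(name): name is "scene" or "top" or "wrist"; returns the picture (384x512x3 uint8, red, green, blue); there is no depth.
- viewer.camera_info(name): a dict with "intrinsics" (3x3 intrinsics, pixels), "k1" (the pictures are not rectified: a ray, as slopes to the right and down, at radius r is drawn at 1 + k1 r^2 times it, then the intrinsics apply), "extrinsics" (4x4, takes a point from camera to world coordinates). Camera axes: x right, y down, z forward; pixel columns grow to the right and rows downward; lengths in m; the calibration is good to about 2 mm. A picture is of the moment at which its call begins: read the wrist's pose just before it. camera_info takes no time and is no camera call; for the wrist camera it gives the pose at the moment of the call.
- ticket.finish_job(): hands the job in; it is judged then, once.
The state is a dict: "time": time; "q": joint angles; "joint_vel": joint speeds; "joint_torque": joint torques, N m; "tool_pos": TCP position; "tcp_rot": TCP orientation; "wrist_force": force on the tool from outside, world axes, zero at the start; "torque": the same for the moment, N m; "width": opening from 0.0 (shut) to 1.0 (fully open); "grip_force": force on a finger pad.
Only numpy, scipy, OpenCV 4.12 (cv2) and the standard library are available. Lean on these libraries where they do the work, as an engineer would, in place of code of your own. Each camera call takes 0.05 s, during which the arm holds its last target. There are 200 camera calls.

### The job

Set up the small printing press: slide the gauge jaw shut until it firmly nips the printing block square against the fixed fence, and leave it shut. Then take the crank knob of the pressure wheel, wind the wheel clockwise (seen from above) until it comes up against its stop, and back it off exactly two full turns. Finish while still gripping the knob with the wheel at rest there, and leave the other things on the table where they are.

Things in the scene. Friction and masses are not known exactly. Their poses are not given: they have to be found in the camera images.
- press: Small roller proof press, fixed to the table: base 180 x 460 mm with a flat steel bed whose top is 42 mm above the table. Origin: centre of the underside of the base; z up, y along the bed. At y = -120 mm a bridge carries the roller and, on top of it (185 mm high), the pressure wheel; the gauge (fence, block, jaw) is on the bed on the +y half. Its place and yaw vary.
- fence: Fixed steel fence bar across the bed, 130 (x) x 12 (y) x 20 mm high, axes as the press. Origin: centre of its underside, on the bed; its stop face is 6 mm towards +y.
- block: Loose printing block, wood with a lino face, 70 (x) x 60 (y) x 22 mm high, about 0.1 kg. Origin: centre of its underside. Lies on the bed between fence and jaw, slightly askew. Pressed home square on the fence, its origin lies 36 mm in +y of the fence's origin.
- jaw (a joint): Gauge jaw slide (m): 0 = fully open (130 mm between jaw face and fence face), grows as the jaw moves towards the fence (along the press's -y); nipping the block it reads about 0.070. Rubs with about 1.2 N and stays where it is left. Jaw, block and fence are rigid: keep pushing on after contact (10 to 20 N, a millimetre or two beyond) for a firm nip.
- jaw_post (a point): Top centre of the upright thumb post on the jaw: post 18 (x) x 14 (y) mm, standing 49 mm proud of the jaw bar (113 mm above the table at the top, 64 mm at its foot). The jaw bar is 130 x 14 x 20 mm; slide it by pushing or gripping the post.
- jaw_face (a point): Middle of the jaw's pressing face (the -y face of the jaw bar).
- hub (a point): Point on the vertical axis of the pressure wheel, 220 mm above the table: the hub's top. Wheel: rim 142 mm over all, rim top 219 mm above the table, three spokes.
- wheel (a joint): Pressure wheel angle (rad), 6.283 per turn: 0 = fully closed on its stop (rigid), grows counter-clockwise seen from above (backing off). Starts between 0.6 and 1.5 turns open. Turning needs about 2 N at the knob; it can be backed off 4.4 turns at most, stays where it is left and does not rise or sink.
- knob: Upright black crank knob on the wheel, 22 mm diameter, 50 mm tall, revolving freely on its own pin, so it can be gripped from above and carried round without turning the gripper. Origin: centre of its foot, 55 mm from the wheel's axis and 220 mm above the table; z up, its top is 270 mm above the table.
- pencil_box: Bystander: wooden box of upright pencils, 100 x 130 mm, pencils to about 160 mm high; origin at the centre of its underside.
- ink_jar: Bystander: round jar, 66 mm diameter, 70 mm high; origin at the centre of its underside.
- flat_brush: Bystander: flat brush about 200 mm long lying beside the press; origin at its underside.

How it is judged:
By the outcome, as a careful person would: the job done as asked, in the order asked, and still so for the second after the job is handed in, while the arm keeps its last pose, push and grip.
It also fails if it takes over 72 s, if anything falls off the work surface, if the arm or the gripper's body presses on something with over 40 N, if the wrist force passes 120 N, or if a joint passes its speed limit or range.

## Working session

There is one attempt and no reset: what is moved stays moved. The work goes in short steps, Python scripts to look and compute and a shell command to move; the robot and the scene stay as the last step left them, time stands still between calls to the robot, and variables do not carry over. Pictures are saved under pics/ and viewed, at most 10 in all, crops included, and the job is handed in when it is done.

```bash
ls; mkdir -p pics
python3 - <<'E'
from workcell import bot, viewer, ticket, read_state
import cv2,numpy as np
a=[viewer.read_camera(n)[:,:,::-1] for n in("scene","top")]
for n,i in zip(("scene","top"),a): cv2.imwrite(f"pics/{n}0.png",i)
for n in("scene","top","wrist"):
  c=viewer.camera_info(n);print(n,c["k1"],np.round(c["intrinsics"],1).tolist(),np.round(c["extrinsics"],3).tolist())
print(read_state(),bot.hold_point_z)
E
```

```text
jog.py
pics
workcell.py
scene -0.09766498942193999 [[390.6, 0.0, 256.5], [0.0, 390.6, 193.9], [0.0, 0.0, 1.0]] [[0.614, 0.638, -0.465, 1.091], [0.789, -0.505, 0.349, -0.416], [-0.012, -0.581, -0.814, 1.11], [0.0, 0.0, 0.0, 1.0]]
top 0.03612050963266946 [[441.1, 0.0, 254.6], [0.0, 441.1, 200.0], [0.0, 0.0, 1.0]] [[0.008, -0.991, 0.137, 0.376], [-1.0, -0.007, 0.003, -0.002], [-0.002, -0.137, -0.991, 1.457], [0.0, 0.0, 0.0, 1.0]]
wrist -0.06861092990051003 [[337.1, 0.0, 255.2], [0.0, 337.1, 191.0], [0.0, 0.0, 1.0]] [[0.397, 0.883, 0.249, 0.205], [0.918, -0.382, -0.11, 0.647], [-0.002, 0.272, -0.962, 0.372], [0.0, 0.0, 0.0, 1.0]]
{'time': 0.1, 'q': array([ 1.12508662e+00,  2.64687440e-01,  1.60522550e+00, -7.99336405e-06,
        1.27372490e+00, -3.68904230e-02]), 'joint_vel': array([-1.30439170e-03, -1.48011732e-03, -3.34330324e-03,  6.61913434e-04,
       -7.46796062e-05, -8.35012409e-04]), 'joint_torque': array([-2.92698105e-04, -5.16708720e+01, -3.68589234e+01, -1.90120431e-04,
        6.34198936e-03, -1.48439972e-05]), 'tool_pos': array([0.26804294, 0.61877715, 0.2300865 ]), 'tcp_rot': array([-0.63760752, -3.07571575,  0.00312189]), 'wrist_force': array([-2.00243813e-01, -1.03277092e-03, -1.03977417e+00]), 'torque': array([ 0.01423438, -0.01517723,  0.00412119]), 'grip_force': 0.0, 'width': 1.001509141509758} 0.0187
```

View pics/scene0.png

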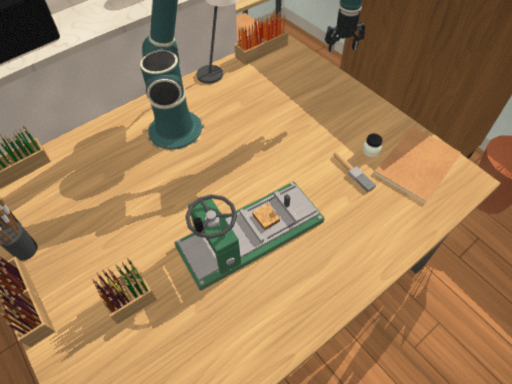

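View pics/top0.png

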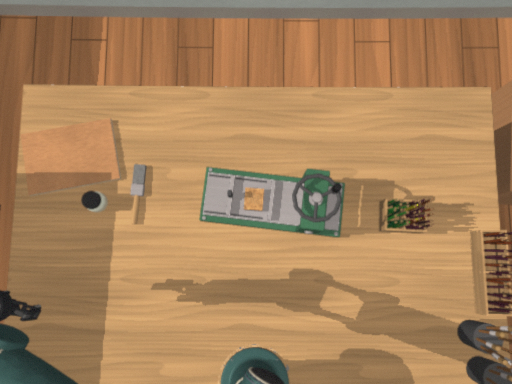

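The scene shows the press with wheel hub at about (211,214), dark knob at (197,223) and thumb post at (287,200). In the top view the hub is at (317,197), knob (336,188), post (230,194) and block (254,198). I'll enlarge both.

Run:
```python
import cv2,numpy as np
a=cv2.imread("pics/scene0.png")[175:290,170:330];b=cv2.imread("pics/top0.png")[155:245,190:350]
f=lambda i:cv2.resize(i,None,fx=5,fy=5,interpolation=cv2.INTER_CUBIC)[:, :800]
cv2.imwrite("pics/a.png",f(a));cv2.imwrite("pics/b.png",f(b))
```

```text
(no output)
```

View pics/a.png

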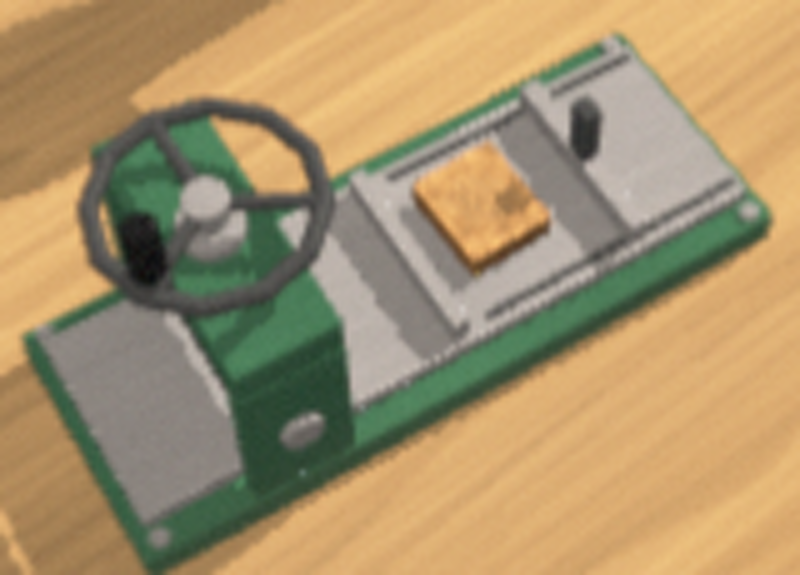

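View pics/b.png

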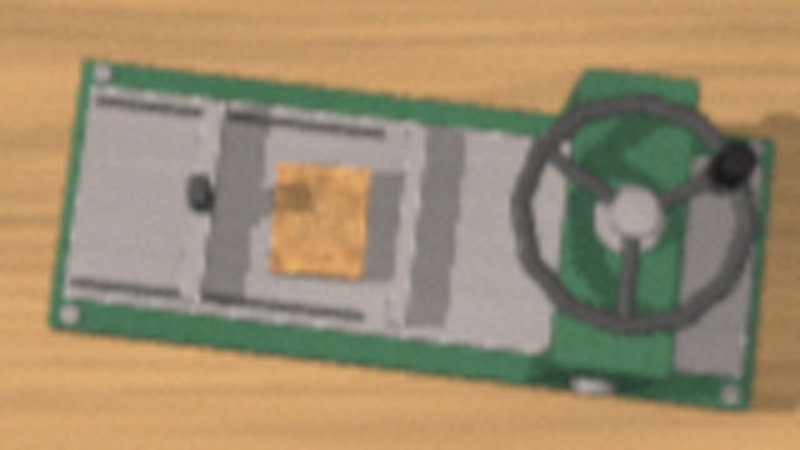

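The crops show, in scene crop pixels, the hub top (206,197), knob top (143,222) and post top (587,103). In the top crop they show the hub (635,212), knob top (735,160), post top (197,182) and the base corners. I'll triangulate these.

```bash
cat > h.py <<'E'
import numpy as np
from workcell import bot, viewer, ticket, read_state
def ray(n,p,E=None):
    c=viewer.camera_info(n);E=c["extrinsics"] if E is None else E;K=c["intrinsics"]
    d=np.array([(p[0]-K[0,2])/K[0,0],(p[1]-K[1,2])/K[1,1]]);s=d.copy()
    for _ in range(20): s=d/(1+c["k1"]*(s@s))
    v=E[:3,:3]@[*s,1];return E[:3,3],v/np.linalg.norm(v)
def plane(n,p,z,E=None):
    o,v=ray(n,p,E);return o+v*(z-o[2])/v[2]
def tri(rs):
    A=[np.eye(3)-np.outer(v,v) for o,v in rs]
    x=np.linalg.solve(sum(A),sum(a@o for a,(o,v) in zip(A,rs)))
    return x,[np.linalg.norm(a@(x-o)) for a,(o,v) in zip(A,rs)]
E
python3 - <<'E'
from h import *
S=lambda x,y:((x+.5)/5-.5+170,(y+.5)/5-.5+175)
T=lambda x,y:((x+.5)/5-.5+190,(y+.5)/5-.5+155)
np.set_printoptions(precision=4,suppress=True)
for n,s,t in(("hub",(206,197),(635,212)),("knobtop",(143,222),(735,158)),("post",(587,103),(197,182)),
 ("screwTL",(612,46),(102,73)),("screwBL",(748,210),(69,315)),("screwBR",(159,537),(731,393))):
    print(n,*tri([ray("scene",S(*s)),ray("top",T(*t))]))
for n,p in dict(blk=[(275,165),(371,166),(363,277),(270,275)]).items():
    for q in p: print(n,plane("top",T(*q),.064))
for n,p in dict(fence=[(410,125),(396,328)],jaw=[(213,105),(191,300)]).items():
    for q in p: print(n,plane("top",T(*q),.062))
for q in [(82,60),(770,140),(745,408),(50,328)]: print(plane("top",T(*q),.036))
E
```

```text
hub [ 0.557  -0.1729  0.2184] [np.float64(0.0005559196840627121), np.float64(0.0005559196840626279)]
knobtop [ 0.5798 -0.2205  0.2689] [np.float64(0.0006522455272182647), np.float64(0.0006522455272183102)]
post [0.5875 0.0808 0.1188] [np.float64(0.0007188309116020969), np.float64(0.0007188309116019369)]
screwTL [0.621  0.1049 0.2042] [np.float64(0.03130196806312518), np.float64(0.03130196806312522)]
screwBL [ 0.5635  0.2286 -0.1866] [np.float64(0.04390089619456743), np.float64(0.043900896194567586)]
screwBR [ 0.5002 -0.2738 -0.2131] [np.float64(0.034642870618010246), np.float64(0.03464287061801026)]
blk [0.608  0.0351 0.064 ]
blk [ 0.6078 -0.0264  0.064 ]
blk [ 0.5363 -0.0216  0.064 ]
blk [0.5371 0.0375 0.064 ]
fence [ 0.635  -0.0513  0.062 ]
fence [ 0.5041 -0.0427  0.062 ]
jaw [0.6472 0.0754 0.062 ]
jaw [0.521  0.0876 0.062 ]
[0.6816 0.1633 0.036 ]
[ 0.6315 -0.287   0.036 ]
[ 0.4568 -0.2675  0.036 ]
[0.5049 0.18   0.036 ]
```

Triangulated heights match the text: hub 0.218, knob top 0.269, post top 0.119. Press yaw is about -0.11. I'll turn the tool to the press and go above the post.

```bash
python3 jog.py '[[0,0,0,-0.149],[0,0,0,-0.149],[-0.031,-0.0416,0,0],[-0.031,-0.0416,0,0],[-0.031,-0.0416,0,0]]' 0.6
python3 jog.py '[[-0.031,-0.0416,0,0],[-0.031,-0.0416,0,0],[-0.031,-0.0416,0,0],[-0.031,-0.0416,0,0],[-0.031,-0.0416,0,0]]'
python3 jog.py '[[-0.031,-0.0416,0,0],[-0.031,-0.0416,0,0],[-0.031,-0.0416,0,0],[-0.031,-0.0416,0,0],[0,0,0,0]]'
python3 - <<'E'
from h import *
import cv2
from scipy.spatial.transform import Rotation as R
s=read_state();E=viewer.camera_info("wrist")["extrinsics"]
np.save("E1.npy",E);cv2.imwrite("pics/w1.png",viewer.read_camera("wrist")[:,:,::-1])
r=R.from_rotvec(s["tcp_rot"]).as_matrix();print(r.round(4).tolist(),s["tool_pos"])
print("to post",(r.T@(np.array([.5855,.081,.2])-s["tool_pos"])).round(4))
E
```

```text
time: 0.72
tool_pos: [0.3472, 0.4835, 0.2306]
tcp_rot: [-0.173, -3.136, 0.002]
wrist_force: [1.1, -0.7, -0.1]
width: 0.599
grip_force: 0.0
time: 1.35
tool_pos: [0.4783, 0.2595, 0.2309]
tcp_rot: [-0.174, -3.136, 0.0]
wrist_force: [-0.4, 0.6, 0.2]
width: 0.6
grip_force: 0.0
time: 1.98
tool_pos: [0.5839, 0.0789, 0.2306]
tcp_rot: [-0.181, -3.136, 0.002]
wrist_force: [0.6, 0.8, 0.6]
width: 0.598
grip_force: 0.0
[[-0.9933, 0.1151, -0.0005], [0.1151, 0.9933, -0.0009], [0.0004, -0.001, -1.0]] [0.58392707 0.0789022  0.23063491]
to post [-0.0013  0.0023  0.0306]
```

View pics/w1.png

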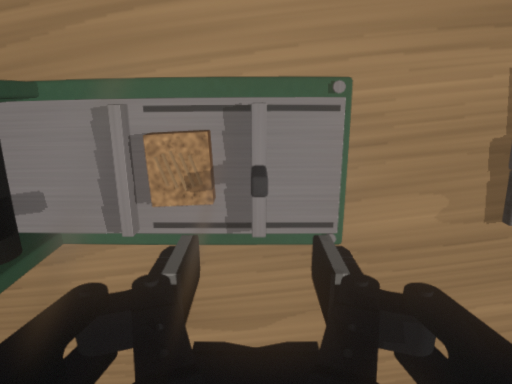

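The wrist view shows the press square to the tool. The post spans about (252–268, 166–196), the block is centred at (180,169), the jaw bar is at x≈259 and the fence at x≈122.

Run:
```python
from h import *
E=np.load("E1.npy");print(E.round(3).tolist())
for p in[(252,166),(267,166),(252,195),(268,195),(260,181)]:print(p,plane("wrist",p,.113,E).round(4),plane("wrist",p,.064,E).round(4))
# jaw bar ends / fence ends / base edge at respective heights
for q,z in(((259,104),.062),((260,237),.062),((118,106),.062),((127,236),.062),((350,78),.036),((60,82),.036)):print(q,plane("wrist",q,z,E).round(4))
g=tri([ray("wrist",(260,187),E),ray("top",((197.5)/5-.5+190,(182.5)/5-.5+155))]);print(g)
```

```text
[[0.115, 0.956, 0.27, 0.515], [0.993, -0.11, -0.032, 0.088], [-0.001, 0.272, -0.962, 0.373], [0.0, 0.0, 0.0, 1.0]]
(252, 166) [0.5679 0.079  0.113 ] [0.5778 0.0773 0.064 ]
(267, 166) [0.5692 0.0907 0.113 ] [0.5794 0.0912 0.064 ]
(252, 195) [0.5915 0.0762 0.113 ] [0.6058 0.074  0.064 ]
(268, 195) [0.5929 0.089  0.113 ] [0.6076 0.0892 0.064 ]
(260, 181) [0.5807 0.0839 0.113 ] [0.593  0.0831 0.064 ]
(259, 104) [0.5225 0.0901 0.062 ]
(260, 237) [0.6507 0.0767 0.062 ]
(118, 106) [ 0.5087 -0.0373  0.062 ]
(127, 236) [ 0.6349 -0.0565  0.062 ]
(350, 78) [0.5084 0.18   0.036 ]
(60, 82) [ 0.4777 -0.1011  0.036 ]
(array([0.59282641, 0.08313746, 0.08687306]), [np.float64(0.00030634520437465985), np.float64(0.00030634520437487246)])
```

```bash
python3 jog.py '[[0,0.0036,0,0],[0,0,0.04,0],[0,0,0.04,0],[0,0,0.04,0],[0,0,0.03,0]]'
python3 jog.py '[[0,0,0,0],[0,0,0,0],[0,0,0,0],[0,0,0,0],[0,0,0,0]]' 0.0 40
```

```text
time: 2.65
tool_pos: [0.5815, 0.0876, 0.0794]
tcp_rot: [-0.17, -3.135, -0.0]
wrist_force: [0.1, -0.2, 0.0]
width: 0.6
grip_force: 0.0
time: 3.28
tool_pos: [0.5835, 0.086, 0.0826]
tcp_rot: [0.174, 3.136, 0.001]
wrist_force: [-4.5, 1.8, 4.2]
width: 0.154
grip_force: 42.3
```

```bash
python3 jog.py '[[0,-0.012,0,0],[0,-0.015,0,0],[0,-0.015,0,0],[0,-0.006,0,0],[0,0,0,0]]'
python3 jog.py '[[0,-0.002,0,0],[0,-0.002,0,0],[0,-0.002,0,0],[0,0,0,0]]'
```

```text
time: 3.9
tool_pos: [0.578, 0.037, 0.0826]
tcp_rot: [0.175, 3.136, -0.001]
wrist_force: [-5.1, -0.7, 5.6]
width: 0.154
grip_force: 42.5
time: 4.4
tool_pos: [0.5775, 0.032, 0.0826]
tcp_rot: [0.175, 3.136, 0.001]
wrist_force: [-4.7, 2.0, 5.9]
width: 0.156
grip_force: 42.5
```

```bash
for i in 1; do python3 jog.py '[[0,-0.001,0,0],[0,-0.001,0,0],[0,-0.001,0,0],[0,0,0,0]]'; python3 jog.py '[[0,-0.001,0,0],[0,-0.001,0,0],[0,0,0,0]]';done
```

```text
time: 4.9
tool_pos: [0.5772, 0.0291, 0.0826]
tcp_rot: [0.174, 3.136, 0.001]
wrist_force: [-4.9, 2.1, 5.6]
width: 0.158
grip_force: 42.5
time: 5.28
tool_pos: [0.5769, 0.0271, 0.0826]
tcp_rot: [0.174, 3.136, 0.001]
wrist_force: [-4.3, 2.7, 6.2]
width: 0.154
grip_force: 42.5
```

```bash
python3 jog.py '[[0,-0.001,0,0],[0,-0.001,0,0],[0,0,0,0]]'; python3 jog.py '[[0,-0.001,0,0],[0,0,0,0]]'
```

```text
time: 5.65
tool_pos: [0.5767, 0.0252, 0.0826]
tcp_rot: [0.174, 3.136, 0.001]
wrist_force: [-5.0, 1.7, 5.7]
width: 0.157
grip_force: 42.5
time: 5.9
tool_pos: [0.5766, 0.0242, 0.0826]
tcp_rot: [0.174, 3.136, 0.001]
wrist_force: [-4.6, 2.5, 5.7]
width: 0.157
grip_force: 42.5
```

```bash
python3 jog.py '[[0,-0.001,0,0],[0,0,0,0]]'; python3 jog.py '[[0,-0.001,0,0],[0,0,0,0]]';  python3 - <<'E'
from h import *
import cv2
cv2.imwrite("pics/w2.png",viewer.read_camera("wrist")[:,:,::-1])
E
```

```text
time: 6.15
tool_pos: [0.5765, 0.0232, 0.0826]
tcp_rot: [0.174, 3.136, 0.001]
wrist_force: [-4.4, 2.6, 6.1]
width: 0.153
grip_force: 42.5
time: 6.4
tool_pos: [0.5765, 0.0228, 0.0826]
tcp_rot: [0.175, 3.136, 0.002]
wrist_force: [-4.3, 4.5, 5.0]
width: 0.154
grip_force: 42.5
```

View pics/w2.png

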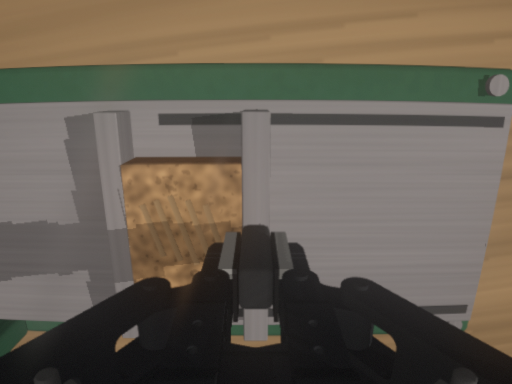

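The block now lies square between the fence (x≈115) and the jaw bar (x≈257), and contact has just begun. I'll press for the firm nip.

```bash
python3 jog.py '[[0,-0.001,0,0],[0,0,0,0]]'; python3 jog.py '[[0,-0.001,0,0],[0,0,0,0]]'
```

```text
time: 6.7
tool_pos: [0.5765, 0.0228, 0.0826]
tcp_rot: [0.175, 3.136, 0.005]
wrist_force: [-3.9, 8.1, 4.4]
width: 0.157
grip_force: 42.4
time: 6.95
tool_pos: [0.5765, 0.0228, 0.0826]
tcp_rot: [0.175, 3.136, 0.007]
wrist_force: [-3.2, 11.8, 5.0]
width: 0.157
grip_force: 42.3
```

```bash
python3 jog.py '[[0,-0.001,0,0],[0,-0.001,0,0],[0,0,0,0],[0,0,0,0]]'; python3 jog.py '[[0,0,0,0],[0,0,0,0],[0,0,0,0],[0,0,0,0]]' 0.5;python3 jog.py '[[0,0,-0.03,0],[0,0,-0.05,0],[0,0,-0.05,0],[0,0,-0.05,0],[0,0,-0.05,0]]'
python3 - <<'E'
from h import *
import cv2
from scipy.spatial.transform import Rotation as R
s=read_state();E=viewer.camera_info("wrist")["extrinsics"]
np.save("E2.npy",E);cv2.imwrite("pics/w3.png",viewer.read_camera("wrist")[:,:,::-1])
r=R.from_rotvec(s["tcp_rot"]).as_matrix();print(r.round(4).tolist())
print("to knob",(r.T@(np.array([.5798,-.2205,.3])-s["tool_pos"])).round(4))
E
```

```text
time: 7.45
tool_pos: [0.5765, 0.0227, 0.0826]
tcp_rot: [0.176, 3.135, 0.012]
wrist_force: [-2.4, 18.3, 3.7]
width: 0.159
grip_force: 42.2
time: 7.95
tool_pos: [0.5759, 0.0176, 0.0814]
tcp_rot: [0.175, 3.136, -0.0]
wrist_force: [-0.6, -0.9, 0.4]
width: 0.5
grip_force: 0.0
time: 8.57
tool_pos: [0.5756, 0.0178, 0.3129]
tcp_rot: [0.175, 3.136, -0.0]
wrist_force: [1.4, -0.3, 0.3]
width: 0.502
grip_force: 0.0
[[-0.9938, 0.111, 0.0004], [0.111, 0.9938, -0.0002], [-0.0004, -0.0001, -1.0]]
to knob [-0.0307 -0.2363  0.013 ]
```

View pics/w3.png

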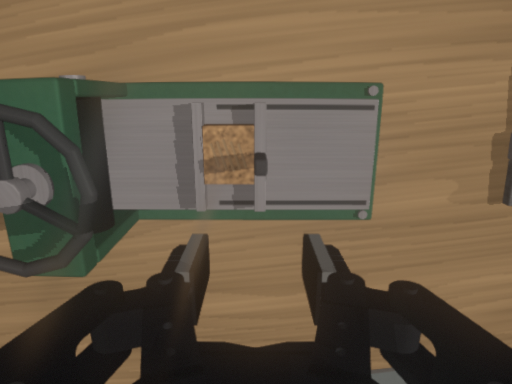

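The wrist view shows the block square between the fence (x≈198) and the jaw (x≈260), with the post standing free. Next, above the knob.

```bash
python3 jog.py '[[-0.005,-0.0475,-0.005,0],[-0.005,-0.0475,-0.005,0],[-0.005,-0.0475,0,0],[-0.005,-0.0475,0,0],[-0.005,-0.0463,0,0]]'; python3 jog.py '[[-0.0057,0,0,0],[0,0,0,0]]'
python3 - <<'E'
from h import *
import cv2
from scipy.spatial.transform import Rotation as R
s=read_state();E=viewer.camera_info("wrist")["extrinsics"]
np.save("E3.npy",E);i=viewer.read_camera("wrist")[:,:,::-1];cv2.imwrite("pics/w4.png",i)
r=R.from_rotvec(s["tcp_rot"]).as_matrix();print(r.round(4).tolist(),s["tool_pos"])
for n,p in(("knobtop",[.5798,-.2205,.269]),("hub",[.557,-.1729,.219])):
    c=E[:3,:3].T@(np.array(p)-E[:3,3]);print(n,256+337*c[0]/c[2],191+337*c[1]/c[2])
E
```

```text
time: 9.25
tool_pos: [0.5742, -0.2214, 0.3211]
tcp_rot: [0.175, 3.137, -0.0]
wrist_force: [1.0, -0.2, -0.5]
width: 0.502
grip_force: 0.0
time: 9.5
tool_pos: [0.5802, -0.2201, 0.3208]
tcp_rot: [-0.175, -3.136, -0.001]
wrist_force: [0.3, 1.0, -0.3]
width: 0.496
grip_force: 0.0
[[-0.9938, 0.1114, -0.0005], [0.1114, 0.9938, 0.0009], [0.0006, 0.0008, -1.0]] [ 0.58018815 -0.22008687  0.32077979]
knobtop 253.63909200527223 212.8559694718058
hub 315.29096291857365 153.82658266972336
```

View pics/w4.png

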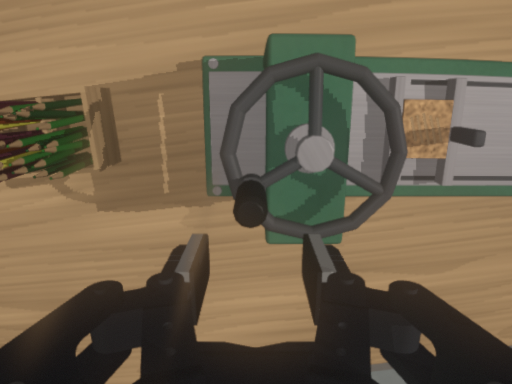

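The knob top is at (251,210) and the hub top at (316,153), within 3 px of the prediction. I'll combine three rays for each and print the circle.

Run:
```python
from h import *
E=np.load("E3.npy")
S=lambda x,y:((x+.5)/5-.5+170,(y+.5)/5-.5+175)
T=lambda x,y:((x+.5)/5-.5+190,(y+.5)/5-.5+155)
h,e=tri([ray("scene",S(206,197)),ray("top",T(635,212)),ray("wrist",(316,152.5),E)]);print(h.round(4),np.round(e,4))
k,e=tri([ray("scene",S(143,222)),ray("top",T(735,158)),ray("wrist",(251,210),E)]);print(k.round(4),np.round(e,4))
d=(k-h)[:2];print(np.hypot(*d))
r=np.array([[-.9938,.1114],[.1114,.9938]])  # columns tool x,y (world)
d=r.T@d;a=np.arctan2(d[1],d[0]);print("tool-frame angle deg",np.degrees(a))
t=r.T@(k[:2]-[.58019,-.22009]);print("to knob",t)
```

```text
[ 0.5567 -0.1724  0.2183] [0.0004 0.001  0.001 ]
[ 0.5791 -0.2208  0.2678] [0.0012 0.0007 0.0011]
0.05339957677638072
tool-frame angle deg -121.2907604030546
to knob [ 0.00095565 -0.00087046]
```

```bash
python3 jog.py '[[0.001,-0.001,0,0],[0,0,0.03,0],[0,0,0.03,0],[0,0,0.026,0],[0,0,0,0]]'
python3 jog.py '[[0,0,0,0],[0,0,0,0],[0,0,0,0],[0,0,0,0],[0,0,0,0]]' 0.0 50
cat >> h.py <<'E'
HUB=np.array([.5567,-.1724])
def ang(s=None):
    s=s or read_state();d=s["tool_pos"][:2]-HUB
    ax=np.array([[-.9938,.1114],[.1114,.9938]]);t=ax.T@d
    return np.degrees(np.arctan2(t[1],t[0])),np.hypot(*d)*1e3
if __name__=="__main__":
    s=read_state();print("tool ang %.1f r %.1f"%ang(s),"F",s["wrist_force"].round(1),s["tool_pos"].round(4))
E
python3 h.py
python3 - <<'E'
import numpy as np
for a in range(-122,-122+360,18):
    m=np.radians(a+9+90);c=.11*np.sin(np.radians(9));print(a,"[%.4f,%.4f,0,0]"%(c*np.cos(m),c*np.sin(m)))
E
```

```text
time: 10.18
tool_pos: [0.5773, -0.2193, 0.2326]
tcp_rot: [-0.171, -3.132, -0.003]
wrist_force: [0.0, 0.2, -0.2]
width: 0.502
grip_force: 0.0
time: 10.8
tool_pos: [0.5801, -0.2219, 0.237]
tcp_rot: [0.174, 3.133, -0.003]
wrist_force: [1.3, -5.0, 4.1]
width: 0.238
grip_force: 49.7
tool ang -121.7 r 54.7 F [ 1.3 -5.   4.1] [ 0.5801 -0.2219  0.237 ]
-122 [0.0158,-0.0067,0,0]
-104 [0.0171,-0.0015,0,0]
-86 [0.0168,0.0039,0,0]
-68 [0.0147,0.0089,0,0]
-50 [0.0113,0.0130,0,0]
-32 [0.0067,0.0158,0,0]
-14 [0.0015,0.0171,0,0]
4 [-0.0039,0.0168,0,0]
22 [-0.0089,0.0147,0,0]
40 [-0.0130,0.0113,0,0]
58 [-0.0158,0.0067,0,0]
76 [-0.0171,0.0015,0,0]
94 [-0.0168,-0.0039,0,0]
112 [-0.0147,-0.0089,0,0]
130 [-0.0113,-0.0130,0,0]
148 [-0.0067,-0.0158,0,0]
166 [-0.0015,-0.0171,0,0]
184 [0.0039,-0.0168,0,0]
202 [0.0089,-0.0147,0,0]
220 [0.0130,-0.0113,0,0]
```

Gripped (22 mm wide, 54.7 mm radius). I'll wind half a turn clockwise, since the stop is at least 0.6 turn away.

```bash
python3 jog.py '[[0.0158,-0.0067,0,0],[0.0171,-0.0015,0,0],[0.0168,0.0039,0,0],[0.0147,0.0089,0,0],[0.0113,0.0130,0,0]]' ;python3 h.py
python3 jog.py '[[0.0067,0.0158,0,0],[0.0015,0.0171,0,0],[-0.0039,0.0168,0,0],[-0.0089,0.0147,0,0],[-0.0130,0.0113,0,0]]'|tail -3;python3 h.py
```

```text
time: 11.42
tool_pos: [0.5051, -0.1958, 0.237]
tcp_rot: [0.175, 3.136, -0.002]
wrist_force: [1.6, -1.0, 6.2]
width: 0.238
grip_force: 50.2
tool ang -30.8 r 56.6 F [ 1.6 -1.   6.2] [ 0.5051 -0.1958  0.237 ]
wrist_force: [2.5, -10.0, 4.5]
width: 0.241
grip_force: 50.0
tool ang 57.9 r 55.4 F [  2.5 -10.    4.5] [ 0.5327 -0.1225  0.2369]
```

```bash
cat > chk.py <<'E'
from h import *
s=read_state();f=np.hypot(*s["wrist_force"][:2]);print("%.1f %.1f F %.1f t %.2f"%(*ang(s),f,s["time"]))
raise SystemExit(f>20)
E
python3 jog.py '[[-0.0079,0.0034,0,0]]'>/dev/null && python3 chk.py && python3 jog.py '[[-0.0079,0.0034,0,0]]'>/dev/null && python3 chk.py && \
python3 jog.py '[[-0.0085,0.0008,0,0]]'>/dev/null && python3 chk.py && python3 jog.py '[[-0.0085,0.0008,0,0]]'>/dev/null && python3 chk.py && \
python3 jog.py '[[-0.0084,-0.0020,0,0]]'>/dev/null && python3 chk.py && python3 jog.py '[[-0.0084,-0.0020,0,0]]'>/dev/null && python3 chk.py && \
python3 jog.py '[[-0.0074,-0.0045,0,0]]'>/dev/null && python3 chk.py && python3 jog.py '[[-0.0074,-0.0045,0,0]]'>/dev/null && python3 chk.py && \
python3 jog.py '[[-0.0056,-0.0065,0,0]]'>/dev/null && python3 chk.py && python3 jog.py '[[-0.0056,-0.0065,0,0]]'>/dev/null && python3 chk.py && \
python3 jog.py '[[-0.0034,-0.0079,0,0]]'>/dev/null && python3 chk.py && python3 jog.py '[[-0.0034,-0.0079,0,0]]'>/dev/null && python3 chk.py && \
python3 jog.py '[[-0.0008,-0.0085,0,0]]'>/dev/null && python3 chk.py && python3 jog.py '[[-0.0008,-0.0085,0,0]]'>/dev/null && python3 chk.py && \
python3 jog.py '[[0.0020,-0.0084,0,0]]'>/dev/null && python3 chk.py && python3 jog.py '[[0.0020,-0.0084,0,0]]'>/dev/null && python3 chk.py && \
python3 jog.py '[[0.0045,-0.0074,0,0]]'>/dev/null && python3 chk.py && python3 jog.py '[[0.0045,-0.0074,0,0]]'>/dev/null && python3 chk.py && \
python3 jog.py '[[0.0065,-0.0056,0,0]]'>/dev/null && python3 chk.py && python3 jog.py '[[0.0065,-0.0056,0,0]]'>/dev/null && python3 chk.py
```

```text
67.0 55.0 F 4.8 t 12.18False
```

```bash
sed -i 's/SystemExit(f>20)/SystemExit(int(f>20))/' chk.py
python3 jog.py '[[-0.0079,0.0034,0,0]]'>/dev/null && python3 chk.py && \
python3 jog.py '[[-0.0085,0.0008,0,0]]'>/dev/null && python3 chk.py && python3 jog.py '[[-0.0085,0.0008,0,0]]'>/dev/null && python3 chk.py && \
python3 jog.py '[[-0.0084,-0.0020,0,0]]'>/dev/null && python3 chk.py && python3 jog.py '[[-0.0084,-0.0020,0,0]]'>/dev/null && python3 chk.py && \
python3 jog.py '[[-0.0074,-0.0045,0,0]]'>/dev/null && python3 chk.py && python3 jog.py '[[-0.0074,-0.0045,0,0]]'>/dev/null && python3 chk.py && \
python3 jog.py '[[-0.0056,-0.0065,0,0]]'>/dev/null && python3 chk.py && python3 jog.py '[[-0.0056,-0.0065,0,0]]'>/dev/null && python3 chk.py && \
python3 jog.py '[[-0.0034,-0.0079,0,0]]'>/dev/null && python3 chk.py && python3 jog.py '[[-0.0034,-0.0079,0,0]]'>/dev/null && python3 chk.py && \
python3 jog.py '[[-0.0008,-0.0085,0,0]]'>/dev/null && python3 chk.py && python3 jog.py '[[-0.0008,-0.0085,0,0]]'>/dev/null && python3 chk.py && \
python3 jog.py '[[0.0020,-0.0084,0,0]]'>/dev/null && python3 chk.py && python3 jog.py '[[0.0020,-0.0084,0,0]]'>/dev/null && python3 chk.py && \
python3 jog.py '[[0.0045,-0.0074,0,0]]'>/dev/null && python3 chk.py && python3 jog.py '[[0.0045,-0.0074,0,0]]'>/dev/null && python3 chk.py && \
python3 jog.py '[[0.0065,-0.0056,0,0]]'>/dev/null && python3 chk.py && python3 jog.py '[[0.0065,-0.0056,0,0]]'>/dev/null && python3 chk.py
```

```text
75.3 54.9 F 9.0 t 12.30
83.8 54.6 F 6.2 t 12.43
92.5 54.4 F 9.2 t 12.55
101.2 54.1 F 5.6 t 12.68
110.1 54.0 F 8.7 t 12.80
118.9 53.8 F 5.4 t 12.93
127.9 53.8 F 7.7 t 13.05
136.6 53.5 F 3.3 t 13.18
145.6 53.6 F 5.5 t 13.30
154.5 53.4 F 2.3 t 13.43
163.6 53.5 F 4.2 t 13.55
172.5 53.5 F 1.4 t 13.68
-178.8 53.7 F 15.1 t 13.80
-178.1 53.4 F 36.0 t 13.93
```

The stop is reached at tool angle about -178.5°, with 36 N of push. I'll ease the push and measure the stop position at light load.

```bash
python3 jog.py '[[0,0,0,0],[0,0,0,0]]'>/dev/null;python3 h.py; python3 jog.py '[[0,0.004,0,0],[0,0,0,0],[0,0,0,0]]'>/dev/null;python3 h.py;  python3 jog.py '[[0,0.003,0,0],[0,0,0,0],[0,0,0,0]]'>/dev/null;python3 h.py
```

```text
tool ang -178.5 r 53.5 F [ 6.6 23.1  8.6] [ 0.6097 -0.1798  0.2369]
tool ang -178.8 r 53.5 F [ 6.6 12.4  7.1] [ 0.6097 -0.1795  0.237 ]
tool ang -179.0 r 53.5 F [3.9 5.  7.3] [ 0.6097 -0.1793  0.237 ]
```

```bash
python3 jog.py '[[0.0024,0.0170,0,0],[0.0075,0.0155,0,0],[0.0120,0.0124,0,0],[0.0152,0.0081,0,0],[0.0169,0.0030,0,0]]'>/dev/null;python3 h.py
python3 jog.py '[[0.0170,-0.0024,0,0],[0.0155,-0.0075,0,0],[0.0124,-0.0120,0,0],[0.0081,-0.0152,0,0],[0.0030,-0.0169,0,0]]'>/dev/null;python3 h.py
python3 jog.py '[[-0.0024,-0.0170,0,0],[-0.0075,-0.0155,0,0],[-0.0120,-0.0124,0,0],[-0.0152,-0.0081,0,0],[-0.0169,-0.0030,0,0]]'>/dev/null;python3 h.py
python3 jog.py '[[-0.0170,0.0024,0,0],[-0.0155,0.0075,0,0],[-0.0124,0.0120,0,0],[-0.0081,0.0152,0,0],[-0.0030,0.0169,0,0]]';python3 h.py
```

```text
tool ang 88.4 r 54.3 F [2.3 0.2 7. ] [ 0.5613 -0.1183  0.2369]
tool ang -1.5 r 56.7 F [10.1  1.5  2.3] [ 0.5002 -0.1676  0.237 ]
tool ang -86.1 r 56.0 F [-2.2  8.9 11.7] [ 0.5467 -0.2275  0.2369]
time: 17.42
tool_pos: [0.6093, -0.1827, 0.237]
tcp_rot: [0.174, 3.133, -0.002]
wrist_force: [1.0, -2.6, 7.6]
width: 0.239
grip_force: 51.1
tool ang -175.3 r 53.6 F [ 1.  -2.6  7.6] [ 0.6093 -0.1827  0.237 ]
```

```bash
python3 jog.py '[[0.0024,0.0170,0,0],[0.0075,0.0155,0,0],[0.0120,0.0124,0,0],[0.0152,0.0081,0,0],[0.0169,0.0030,0,0]]'>/dev/null;python3 h.py
python3 jog.py '[[0.0170,-0.0024,0,0],[0.0155,-0.0075,0,0],[0.0124,-0.0120,0,0],[0.0081,-0.0152,0,0],[0.0030,-0.0169,0,0]]'>/dev/null;python3 h.py
python3 jog.py '[[-0.0024,-0.0170,0,0],[-0.0075,-0.0155,0,0],[-0.0120,-0.0124,0,0],[-0.0152,-0.0081,0,0],[-0.0169,-0.0030,0,0]]'>/dev/null;python3 h.py
python3 jog.py '[[-0.0170,0.0024,0,0],[-0.0155,0.0075,0,0],[-0.0124,0.0120,0,0],[-0.0081,0.0152,0,0],[-0.0030,0.0169,0,0]]'>/dev/null;python3 jog.py '[[0,0,0,0],[0,0,0,0],[0,0,0,0],[0,0,0,0]]';python3 h.py
```

```text
tool ang 88.5 r 54.3 F [ 2.6 -0.3  7.1] [ 0.5613 -0.1183  0.2369]
tool ang -1.6 r 56.7 F [10.1  1.8  3.4] [ 0.5002 -0.1677  0.237 ]
tool ang -86.1 r 56.0 F [-0.7 10.1 12.5] [ 0.5467 -0.2275  0.2369]
time: 20.42
tool_pos: [0.6095, -0.1813, 0.237]
tcp_rot: [0.173, 3.132, 0.003]
wrist_force: [4.8, 1.2, 6.1]
width: 0.242
grip_force: 51.0
tool ang -176.8 r 53.5 F [4.8 1.2 6.1] [ 0.6095 -0.1813  0.237 ]
```

```bash
python3 jog.py '[[0,0.002,0,0],[0,0,0,0],[0,0,0,0],[0,0,0,0]]'>/dev/null;python3 h.py
```

```text
tool ang -177.8 r 53.5 F [ 4.5 -0.7  5. ] [ 0.6096 -0.1804  0.237 ]
```

```bash
python3 jog.py '[[0,0.0013,0,0],[0,0,0,0],[0,0,0,0],[0,0,0,0]]'>/dev/null;python3 h.py
```

```text
tool ang -179.1 r 53.5 F [ 4.7 -1.3  5.8] [ 0.6097 -0.1792  0.237 ]
```

```bash
python3 - <<'E'
from workcell import bot, viewer, ticket, read_state
import cv2
i=viewer.read_camera("scene")[:,:,::-1][150:310,150:350];j=viewer.read_camera("wrist")[:,:,::-1]
cv2.imwrite("pics/end.png",cv2.hconcat([cv2.resize(i,(400,320),interpolation=cv2.INTER_CUBIC),cv2.resize(j,(400,320))]))
E
python3 h.py
```

```text
tool ang -179.1 r 53.5 F [ 4.1 -1.9  5.8] [ 0.6098 -0.1792  0.237 ]
```

View pics/end.png

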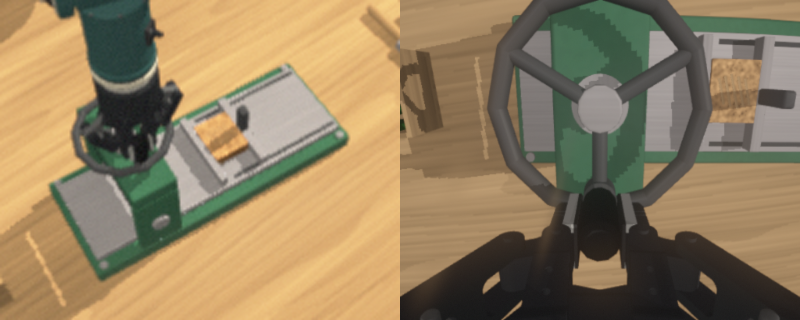

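The picture shows the knob held at about (600,220) in the right half, and the block nipped between the fence and the jaw at (735,90). The wheel is at rest, so I'm handing in.

```bash
python3 -c "
from workcell import bot, viewer, ticket, read_state
print(ticket.finish_job())"
```

```text
the job is handed in; nothing more can be done
None
```

I handed the job in at about 23 s: the jaw is shut with the block nipped against the fence (pushed to about 18 N), and the wheel was wound to its stop, then backed off two full turns (within about half a degree by the arm's readings); the knob is still gripped and nothing else on the table was touched.

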